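# Tip a gusseted angle bracket into the weld fixture and clamp it

### The arm

A 7-joint arm with a two-finger parallel gripper is mounted at the origin on the work surface. World frame = base frame: x ahead of the robot, y to its left, z up, the work surface at z = 0. Lengths are in m, angles in rad, forces in N, time in s.
With the tool pointing down it reaches from about 0.425 to 0.875 m from the base axis. Payload 8.4 kg.
Tool frame: the origin (TCP) lies midway between the tips of the shut fingers; the grasp point (between the pads) lies 19 mm behind it; z points along the fingers, y is the line along which they close (so a half turn about z gives the same grasp; the last joint's range is limited). The gripper opens to 85 mm and grips with 20 to 120 N. Pads are 22 mm wide; open, the fingers measure 114 mm over their backs; the gripper's body (76 mm by 85 mm) begins 54 mm behind the grasp point. The pads swing forward as they close: fully open they stand 13 mm farther back than shut.
Start: joints at [-1.37, 0.333, 0.04, 1.465, -0.013, 1.343, -0.059], TCP at [0.192, 0.621, 0.231] pointing down, gripper open.
Joint ranges: [-2.58, 2.58], [-0.38, 2.09], [-1.3, 1.39], [0.25, 2.4], [-1.5, 4.64], [0.08, 2.09], [-2.65, 2.65]. Speed limits (rad/s): [2.22, 2.22, 2.79, 2.79, 3.14, 3.14, 3.14].

### API

Orientations are given as a unit quaternion [x, y, z, w].
In Python, from station import arm, effector, monitor, eyes, workorder, finder gives the robot as it stands. Calls block until the motion is done:
- arm.movep(position, orientation): joint-space move of the TCP to a pose.
- arm.servo_line(position, speed=0.15, frame=None, until_force=None): straight line of the TCP; frame=None keeps the orientation; speed is the mean speed in m/s. With until_force (N) it stops when the force on the tool has changed by that much, and returns True; else False.
- arm.move_joints(angles): joint-space move.
- effector.move_gripper(opening): finger opening in m; the grip force is fixed at half the most; returns when the fingers have stopped.
- arm.dwell(seconds).
- arm.inverse_kinematics(position, orientation): joint angles nearest the present ones, or None.
- monitor.read_state(): the state.
- eyes.read_camera(name): name is "scene" or "top" or "wrist"; returns a dict with "pixels" (480x640x3 uint8, red, green, blue), "depth" (480x640 float32, m along the optical axis (not along the pixel's ray), 0 where there is no reading), "mtx" (3x3 intrinsics, pixels), "dist_coeffs" ([k1, k2, p1, p2, k3] as OpenCV has them; the pictures are not rectified), "cam_to_world" (4x4, takes a point from camera to world coordinates). Camera axes: x right, y up, looking along -z (the intrinsics and any distortion apply to the point x, -y, -z); pixel columns grow to the right and rows downward; lengths in m; the calibration is good to about 2 mm. A picture is of the moment at which its call begins.
A pose or a line that the arm cannot do raises arm.Unreachable and nothing moves.
- workorder.close_job(): hands the job in; it is judged then, once.
Trained networks look in the newest picture that a camera, given by its name, has taken for a name from the list of things; names that differ only in an ending like _2 or _b are one class to them, and where a whole thing is asked for, a point or a joint stands for the part that bears it (a point fixed in the world has none). Each returns a list of dicts, best first, with "confidence" (0 to 1); they miss things now and then, are a little off and sometimes report something else, mostly with a low value. They report only what shows in the picture. A call takes as long as a camera call. They do not tell look-alikes from the thing itself.
- finder.search_frame(camera, thing): "box" ([left, top, width, height] in pixels, round what is visible of it).
- finder.trace(camera, thing): "mask" (480x640 bool, what is visible of it) and "box" ([left, top, width, height] in pixels, round what is visible of it).
- finder.mark_of(camera, thing): "position" ([column, row] in pixels: a listed point, or the origin of a listed thing).
The state is a dict: "clock": time; "joint_pos": joint angles; "joint_velocities": joint speeds; "effort": joint torques, N m; "tool_pos": TCP position; "tool_rot": TCP orientation; "contact_force": force on the tool from outside, world axes, zero at the start; "torque": the same for the moment, N m; "width": finger opening in m; "grip_force": force on a finger pad.
Only numpy, scipy, OpenCV 4.12 (cv2) and the standard library are available. Lean on these libraries where they do the work, as an engineer would, in place of code of your own. Each camera call takes 0.05 s, during which the arm holds its last target. There are 200 camera calls.

### The job

The steel angle bracket stands on its short leg in front of the blue fence. Tip it over its corner onto its long leg, lowering it under control and without lifting its corner off the table, and slide it until its short leg, now upright, is flush against the fence between the two yellow marks. Then swing the red clamp arm fully over the flat leg, let go, and leave the other things on the table where they are.

Things in the scene. Friction and masses are not known exactly. Their poses are not given: they have to be found in the camera images.
- bracket: steel L bracket, 0.6 kg, legs 56 mm wide (y -28 to 28), 6 mm thick. Origin: middle of the corner's outer edge. x along the short leg (84 mm; outer face z = 0), at the start flat on the table, pointing roughly to the fence; z along the long leg (110 mm; outer face x = 0), at the start upright. Tipped right, the long leg comes down away from the fence: z level, pointing from the fence, x up.
- gusset (a point): middle of the bracket's triangular gusset, a plate 8 mm thick inside the L at mid-width (bracket y = -4 to 4 mm), filling the corner up to the line x + z = 87 mm, 79 mm along each leg. This point: bracket x = z = 33.5 mm, axes as the bracket's.
- fixture: blue fence bar bolted to the table. Origin: on the table under the middle of its front face; x points into the fence, z up. Fence: 240 mm along y, x = 0 to 30, 40 mm high, yellow marks 5 mm wide at y = -40 and 40: the bracket's corner edge belongs at x = 0, y = 0, along y.
- clamp_pivot (a point): axis of the clamp arm, at fixture x = -92, y = -92 mm, this point on the table. Hub 30 mm across, 38 mm high, on a grey strip 6 mm high (fixture x = -120 to 20, y = -114 to -70 mm).
- clamp (a joint): angle of the red clamp arm about its upright pivot. 0: fully closed at its stop, pointing along fixture +y; grows counter-clockwise from above; at 1.57 it points along fixture -x (open). Stays where left (friction 0.06 N m). Arm 24 mm wide, 10 to 20 mm above the table, ends 102 mm from the pivot; passes over a flat leg, not a standing one.
- clamp_handle (a point): black upright handle on the clamp arm, a pin 16 mm in diameter, 80 mm from the pivot axis, from 20 to 68 mm above the table; this point is on its axis 45 mm above the table.
- magnet: bystander: red magnetic welding angle lying behind the fence, about 75 x 90 x 18 mm; origin under it
- rule: bystander: folded yellow wooden rule lying flat, 235 x 20 x 16 mm; origin under its centre
- tube: bystander: square steel tube offcut 80 x 40 x 40 mm; origin under its centre
- tin: bystander: open metal tin 90 x 70 x 30 mm; origin under its centre
- hammer: bystander: hammer lying on the table
- brush: bystander: brush lying on the table
- spray: bystander: blue spray can 60 mm across, 130 mm high; origin under its centre
Mind the look-alikes: they are no part of the job. What is shaped like the bracket but black is not meant.

How it is judged:
On the way, in this order (a step that is already met when the one before it is completed fails the run):
1. the bracket lies on its long leg, its short leg upright (angle between bracket's own x axis and vertical below 0.08 rad and height (world z) of bracket below 0.006 m), for 0.2 s.
2. the upright leg is flush against the fence, between the yellow marks (all of step 1 and x of bracket in the frame of fixture between -0.004 and 0.004 m and y of bracket in the frame of fixture between -0.01 and 0.01 m and angle between the y axis of bracket and the y axis of fixture, either way round below 0.06 rad), for 0.2 s.
3. the clamp arm is swung fully over the flat leg (value of joint clamp below 0.1 rad), for 0.2 s.
At the end, for the whole second after the job is handed in: The bracket lies at rest on its long leg, short leg upright within 0.08 rad, its corner on the table (under 6 mm), within 4 mm of the fence's face, within 10 mm of the middle between the marks and parallel to the fence within 0.06 rad; the clamp arm is closed over it (joint under 0.1 rad) (all of step 2 and value of joint clamp below 0.1 rad and linear speed of bracket below 0.02 m/s); the robot touches nothing.
It fails at once if the bracket's corner is lifted more than 20 mm off the table (height (world z) of bracket above 0.02 m).
It fails at once if the bracket is let fall over (turns faster than 6 rad/s) (angular speed of bracket above 6 rad/s).
It fails at once if a bystander is pushed more than 25 mm (distance of any of magnet, rule, tube, tin, hammer, brush, spray from where it was at the start of the episode above 0.025 m).
It also fails if it takes over 59 s, if anything falls off the work surface, if the arm or the gripper's body presses on something with over 40 N, if the wrist force passes 120 N, or if a joint passes its speed limit or range.

## Working session

There is one attempt and no reset: what is moved stays moved. The work goes in short steps, each a Python script; the robot and the scene stay as the last script left them, time stands still between calls to the robot, and variables do not carry over. Pictures are saved under pics/ and viewed, at most 10 in all, crops included, and the job is handed in when it is done.

```bash
mkdir -p pics; ls
cat > h.py <<'E'
import numpy as np, cv2
from scipy.spatial.transform import Rotation as R
from station import arm, effector, monitor, eyes, workorder, finder
def world(im,px,z=None):
    """pixels (N,2) -> world; z: intersect with plane, else depth"""
    px=np.atleast_2d(np.asarray(px,float)); T=im["cam_to_world"]
    u=cv2.undistortPoints(px[:,None],np.array(im["mtx"]),np.array(im["dist_coeffs"]))[:,0]
    d=np.c_[u[:,0],-u[:,1],-np.ones(len(u))]
    o=T[:3,3]; w=d@T[:3,:3].T
    if z is None:
        s=im["depth"][np.clip(px[:,1].round().astype(int),0,479),np.clip(px[:,0].round().astype(int),0,639)]
    else: s=(z-o[2])/w[:,2]
    return o+w*np.reshape(s,(-1,1))
def save(im,name,crop=None,k=1):
    p=im["pixels"]
    if crop: l,t,w,h=crop; p=p[t:t+h,l:l+w]
    cv2.imwrite("pics/"+name,cv2.resize(np.ascontiguousarray(p[:,:,::-1]),None,fx=k,fy=k,interpolation=cv2.INTER_CUBIC))
E
python3 - <<'E'
from h import *
np.set_printoptions(precision=3,suppress=True)
ims={}
for c in("top","scene"):
    im=eyes.read_camera(c); save(im,c+"0.png"); np.savez("im_"+c,**im)
    print(c,im["cam_to_world"][:3,3])
    for t in("bracket","gusset","fixture","clamp_pivot","clamp_handle"):
        for m in finder.mark_of(c,t)[:3]:
            print(t,np.round(m["position"]),round(m["confidence"],2),world(im,m["position"])[0], world(im,m["position"],0)[0])
E
```

```text
pics
top [0.338 0.01  1.137]
bracket [218. 366.] 0.7 [ 0.196  0.249 -0.002] [0.197 0.248 0.   ]
bracket [291. 287.] 0.64 [0.396 0.061 0.107] [0.402 0.066 0.   ]
bracket [318. 247.] 0.58 [ 0.492 -0.002  0.11 ] [ 0.508 -0.003  0.   ]
gusset [298. 300.] 0.93 [0.369 0.046 0.004] [0.369 0.046 0.   ]
gusset [305. 244.] 0.82 [0.509 0.029 0.054] [0.517 0.03  0.   ]
gusset [412. 283.] 0.79 [ 0.415 -0.243  0.043] [ 0.418 -0.254  0.   ]
fixture [254. 252.] 0.79 [ 0.494  0.165 -0.001] [0.494 0.165 0.   ]
clamp_pivot [282. 215.] 0.93 [0.588 0.092 0.029] [0.594 0.094 0.   ]
clamp_pivot [464. 283.] 0.42 [ 0.418 -0.389  0.011] [ 0.419 -0.393  0.   ]
clamp_handle [311. 202.] 0.98 [0.613 0.017 0.071] [0.631 0.017 0.   ]
scene [1.435 0.347 0.739]
bracket [318. 267.] 0.81 [0.539 0.002 0.016] [ 0.519 -0.006  0.   ]
bracket [243. 230.] 0.78 [ 0.459 -0.27   0.022] [ 0.429 -0.289  0.   ]
bracket [430. 228.] 0.74 [0.209 0.25  0.004] [0.201 0.25  0.   ]
gusset [436. 225.] 0.86 [0.228 0.268 0.033] [0.173 0.264 0.   ]
gusset [334. 259.] 0.81 [0.516 0.04  0.038] [0.466 0.023 0.   ]
gusset [255. 222.] 0.81 [ 0.419 -0.25   0.032] [ 0.373 -0.276  0.   ]
fixture [384. 278.] 0.57 [0.552 0.186 0.04 ] [0.501 0.176 0.   ]
clamp_pivot [340. 290.] 0.93 [0.607 0.088 0.016] [0.589 0.083 0.   ]
clamp_pivot [218. 223.] 0.18 [ 0.424 -0.383  0.002] [ 0.421 -0.385  0.   ]
clamp_handle [310. 275.] 0.71 [0.626 0.015 0.054] [ 0.561 -0.011 -0.   ]
```

View pics/top0.png

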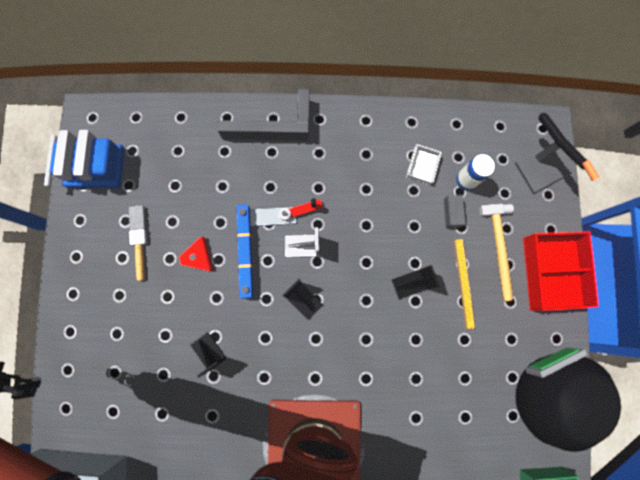

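View pics/scene0.png

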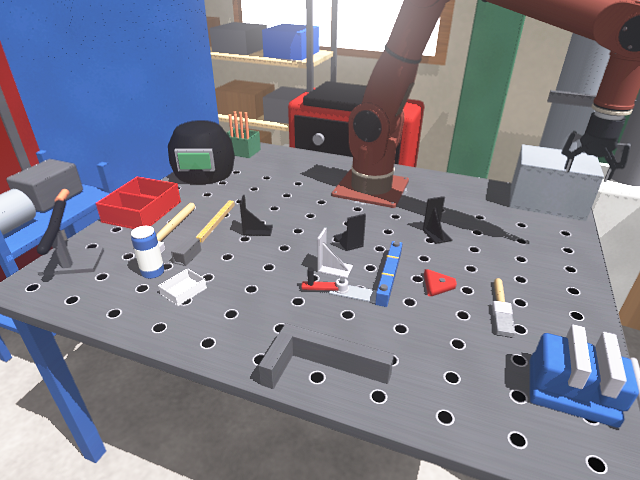

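The top view shows four L-shapes: a light steel one at (302,243) and black ones at (303,298), (414,282) and (208,352). Only the first is steel, stands on its short leg in front of the fence (244,250) and has the clamp beside it (285,214). The scene view agrees, with the steel one at (332,258). I'll move the wrist camera above it for a confirming close-up.

Run:
```python
from h import *
np.set_printoptions(precision=3,suppress=True)
s=monitor.read_state(); Rt=R.from_quat(s["tool_rot"]); print(s["clock"],Rt.as_matrix())
im=eyes.read_camera("wrist"); Tt=np.eye(4);Tt[:3,:3]=Rt.as_matrix();Tt[:3,3]=s["tool_pos"]
print("cam in tool",np.linalg.inv(Tt)@im["cam_to_world"])
# tool y along -+world x, approach (0,sin,-cos)
def Q(phi,sgn):
    z=np.array([0,np.sin(phi),-np.cos(phi)]); y=np.array([sgn,0,0.]); return R.from_matrix(np.c_[np.cross(y,z),y,z]).as_quat()
for sgn in(1,-1):
    for ph,p in((-45,(.5,.035-.013+.0,.02)),(0,(.5,-.0,.05)),(45,(.5,-.02,.02)),(45,(.5,.14,.02)),(0,(.5,.08,.35))):
        print(sgn,ph,arm.inverse_kinematics(p,Q(np.radians(ph),sgn)))
```

```text
0.6 [[-0.955  0.295 -0.   ]
 [ 0.295  0.955 -0.   ]
 [ 0.    -0.    -1.   ]]
cam in tool [[-0.     0.951  0.308  0.078]
 [ 1.     0.001  0.    -0.   ]
 [-0.     0.308 -0.951 -0.142]
 [ 0.     0.     0.     1.   ]]
1 -45 [-1.036  0.615  0.553  1.93   0.403  1.123 -0.764]
1 0 [-0.819  0.276  0.829  2.055 -0.256  0.914  0.149]
1 45 [-0.115  0.653  0.673  1.936 -1.046  1.435  1.125]
1 45 [-0.645  0.714  0.962  2.085 -1.337  1.457  1.075]
1 0 [-0.937 -0.033  0.681  1.637  0.021  1.53  -0.257]
-1 -45 [-0.683  0.546  0.117  1.912  0.616  1.237  2.198]
-1 0 [-1.173  0.624  1.379  2.064 -0.714  1.067 -2.583]
-1 45 [-0.449  1.033  1.203  1.949 -1.352  1.834 -1.827]
-1 45 [-0.792  0.949  1.205  2.09  -1.492  1.704 -2.009]
-1 0 None
```

```bash
cat >> h.py <<'E'
def Q(phi,yaw=0):
    """tool y along world x (turned by yaw), approach tilted phi from down towards +y"""
    z=np.array([0,np.sin(phi),-np.cos(phi)]); y=np.array([1,0,0.])
    return (R.from_euler('z',yaw)*R.from_matrix(np.c_[np.cross(y,z),y,z])).as_quat()
E
python3 - <<'E'
from h import *
np.set_printoptions(precision=4,suppress=True)
arm.movep((.52,.05,.33),Q(0)); arm.dwell(.3)
im=eyes.read_camera("wrist"); np.savez("im_w",**im); save(im,"w1.png")
for t in("bracket","gusset","fixture","clamp_pivot","clamp_handle"):
    for m in finder.mark_of("wrist",t)[:2]:
        print(t,np.round(m["position"]),round(m["confidence"],2),world(im,m["position"])[0], world(im,m["position"],0)[0])
g=np.mgrid[0:640,0:480].reshape(2,-1).T; W=world(im,g); px=im["pixels"][g[:,1],g[:,0]].astype(int)
r,gg,b=px.T
# bracket: grey, near expected
near=(abs(W[:,0]-.5)<.07)&(W[:,1]>-.04)&(W[:,1]<.12)&(px.min(1)>100)&(W[:,2]>.003)
top=W[near&(W[:,2]>.104)]; 
print("n",near.sum(),"top of long leg",len(top),cv2.minAreaRect(top[:,:2].astype(np.float32)*1000),top.mean(0))
flat=W[near&(W[:,2]<.012)]; print("flat",len(flat),cv2.minAreaRect(flat[:,:2].astype(np.float32)*1000),flat.mean(0))
fe=W[(b>r+50)&(b>gg+15)&(W[:,2]>.034)&(W[:,2]<.046)&(W[:,1]>.1)]
print("fence top",len(fe),cv2.minAreaRect(fe[:,:2].astype(np.float32)*1000),fe.mean(0))
ye=W[(r>150)&(gg>110)&(b<gg-50)&(W[:,1]>.1)&(W[:,2]>.036)]
print("marks",len(ye)); 
for m in(ye[:,0]<.5,ye[:,0]>=.5): print(ye[m].mean(0) if m.any() else None)
E
```

```text
bracket [253. 400.] 0.89 [ 0.4311 -0.2766  0.0079] [ 0.4296 -0.2835  0.    ]
bracket [308. 224.] 0.81 [0.5209 0.1287 0.4723] [ 0.5153 -0.0015  0.    ]
gusset [242. 397.] 0.84 [ 0.4213 -0.2462  0.0365] [ 0.413  -0.2775  0.    ]
gusset [305. 199.] 0.69 [0.5122 0.0413 0.0437] [0.5113 0.0324 0.    ]
fixture [286.  82.] 0.67 [0.4906 0.1703 0.0008] [0.4906 0.1704 0.    ]
fixture [308. 223.] 0.32 [0.5154 0.0187 0.0685] [0.5145 0.     0.    ]
clamp_handle [392. 225.] 0.86 [0.6112 0.0157 0.0657] [ 0.6258 -0.0026  0.    ]
n 6446 top of long leg 2552 ((510.1257629394531, 32.414581298828125), (122.84466552734375, 66.95075988769531), 3.3082382678985596) [0.5183 0.0517 0.3295]
flat 2414 ((517.4988403320312, 56.380855560302734), (149.6374053955078, 79.56491088867188), 74.08074188232422) [0.5127 0.0464 0.0059]
fence top 6191 ((492.04058837890625, 187.28372192382812), (239.91497802734375, 30.75002098083496), 4.382388591766357) [0.4934 0.1869 0.0397]
marks 310
[0.4525 0.1834 0.0406]
[0.5322 0.1892 0.0434]
```

View pics/w1.png

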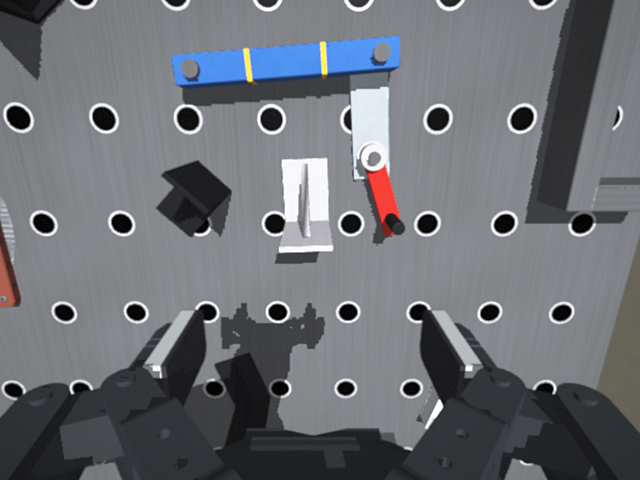

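The close-up shows the steel bracket with its gusset at (305,205). The black L at (195,198) is a look-alike. The clamp handle is at (393,226) and the fence runs along (285,60). I'll fit the bracket from this image, with an enlarged crop to confirm.

Run:
```python
from h import *
np.set_printoptions(precision=4,suppress=True)
im=dict(np.load("im_w.npz")); save(im,"w1crop.png",(150,130,270,140),2.9)
g=np.mgrid[272:340,150:256].reshape(2,-1).T; W=world(im,g); px=im["pixels"][g[:,1],g[:,0]].astype(int)
sp=px.max(1)-px.min(1)
for n,lo,hi,br in(("flat",.003,.010,150),("gus",.02,.08,0),("top",.106,.114,0)):
    P=W[(W[:,2]>lo)&(W[:,2]<hi)&(px.min(1)>br)&(W[:,1]>-.02)]
    print(n,len(P),cv2.minAreaRect(P[:,:2].astype(np.float32)*1000),P.min(0),P.max(0))
g=np.mgrid[350:410,135:240].reshape(2,-1).T; W=world(im,g); px=im["pixels"][g[:,1],g[:,0]].astype(int)
A=W[(px[:,0]>150)&(px[:,1]<70)&(W[:,2]>.015)&(W[:,2]<.026)]; print("arm",len(A),A.mean(0),cv2.minAreaRect(A[:,:2].astype(np.float32)*1000))
H=W[(W[:,2]>.06)&(W[:,2]<.075)]; print("handle",len(H),H.mean(0))
```

```text
flat 2247 ((511.8159484863281, 43.855674743652344), (55.93012619018555, 78.6920166015625), 2.2040159702301025) [0.483  0.0038 0.0031] [0.541  0.0841 0.0099]
gus 1022 ((512.1927490234375, 35.726287841796875), (55.551307678222656, 62.46598434448242), 2.1886308193206787) [0.4856 0.0036 0.0201] [0.5411 0.0668 0.0799]
top 346 ((513.7064819335938, 2.4220874309539795), (55.05656814575195, 6.688745498657227), 2.732119083404541) [ 0.4861 -0.0018  0.106 ] [0.5411 0.0069 0.1117]
arm 879 [0.6067 0.0424 0.0198] ((610.4844360351562, 31.89950180053711), (22.738666534423828, 83.90763092041016), 18.7145938873291)
handle 165 [0.6168 0.0128 0.0668]
```

View pics/w1crop.png

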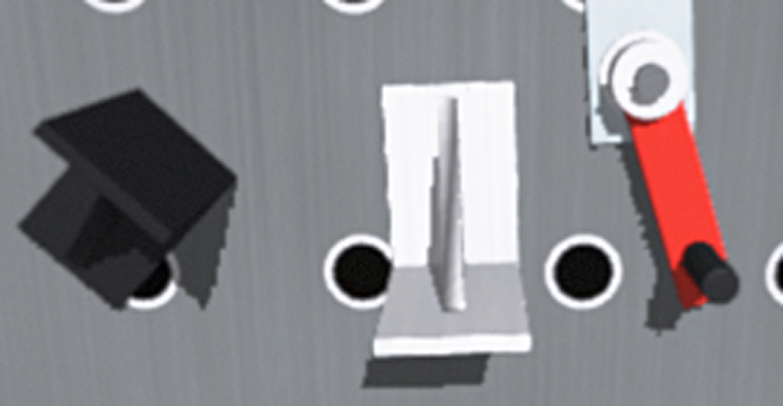

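The crop confirms the steel bracket, with its long leg upright and short leg pointing to the fence. I'll grasp the gusset diagonally and tip it about the corner.

```bash
cat >> h.py <<'E'
C0=np.array([.5137,-.0007]); YB=np.radians(2.3)
F0=np.array([.4932,.1724]); YF=np.radians(4.38)
def tcp(C,yaw,phi,dz=0,a=.036,back=0.):
    """TCP pose for corner C when bracket+tool tilt is phi (-45deg: upright, +45deg: tipped)"""
    r=np.sqrt(2)*a-.019+back
    u=-r*np.sin(phi); v=r*np.cos(phi)
    return np.array([C[0]-u*np.sin(yaw),C[1]+u*np.cos(yaw),v+dz]),Q(phi,yaw)
def force(): return np.array(monitor.read_state()["contact_force"])
E
python3 - <<'E'
from h import *
np.set_printoptions(precision=4,suppress=True)
D=np.radians
effector.move_gripper(.045)
p,q=tcp(C0,YB,D(-45),back=.12); arm.movep(p,q)
p,q=tcp(C0,YB,D(-45)); print("hit",arm.servo_line(p,speed=.06,until_force=8)); print(force())
effector.move_gripper(0.0); s=monitor.read_state(); print(s["clock"],s["width"],s["grip_force"],s["tool_pos"],p,force())
f0=force(); dz=.001
for ph in np.arange(-45,-14,7.5):
    p,q=tcp(C0,YB,D(ph),dz); arm.servo_line(p,speed=.02,frame=q)
    f=force()-f0; print(ph,round(dz,4),f)
    if f[2]>8: dz+=.001
im=eyes.read_camera("scene"); save(im,"s1.png",(220,180,230,150),3)
E
```

```text
hit False
[0.2916 0.1018 0.2935]
7.6167 0.007187270590166093 59.10512924194336 [0.5128 0.0219 0.0227] [0.5128 0.0218 0.0226] [-1.693   0.4472  3.4704]
-45.0 0.001 [  0.9234  -0.7546 -11.3949]
-37.5 0.001 [  1.6776   0.71   -11.0822]
-30.0 0.001 [  1.6766   0.2439 -11.2207]
-22.5 0.001 [  1.911    0.0803 -11.2373]
-15.0 0.001 [  2.2364  -0.7144 -11.2199]
```

View pics/s1.png

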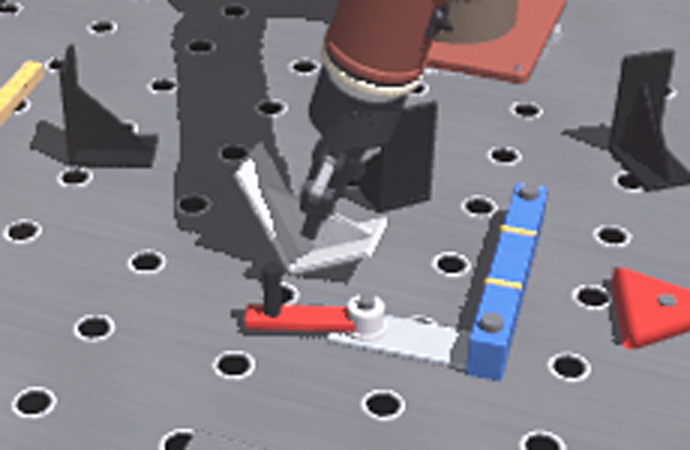

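It shows the bracket held by the gusset (at about (315,225)), tipped about 30° with its corner on the table near (290,270). I'll finish the tip and then lower it.

Run:
```python
from h import *
np.set_printoptions(precision=4,suppress=True)
D=np.radians; dz=.001; f0=force()
for ph in np.arange(-7.5,46,7.5):
    p,q=tcp(C0,YB,D(ph),dz); arm.servo_line(p,speed=.02,frame=q)
    f=force()-f0
    if f[2]>8: dz+=.001
    print(ph,round(dz,4),f)
p,q=tcp(C0,YB,D(45),dz-.006)
print("down",arm.servo_line(p,speed=.006,until_force=5)); s=monitor.read_state()
z=s["tool_pos"][2]-tcp(C0,YB,D(45))[0][2]; print("dz",z,force()-f0,s["clock"],s["width"])
arm.dwell(.4)
C=F0-.02*np.array([-np.sin(YF),np.cos(YF)])
p,q=tcp(C,YF,D(45),z); print(arm.servo_line(p,speed=.06,frame=q)); print(force()-f0)
im=eyes.read_camera("scene"); np.savez("im_s2",**im); save(im,"s2.png",(220,160,230,150),3)
```

```text
-7.5 0.001 [ 0.6545 -0.6294  0.3768]
0.0 0.001 [ 0.2347 -0.9916  0.9456]
7.5 0.001 [ 1.1027 -1.1826  1.2418]
15.0 0.001 [ 0.7803 -0.3741  1.6954]
22.5 0.001 [ 0.2866 -0.9982  0.7943]
30.0 0.001 [-0.4604 -1.1095  1.7108]
37.5 0.001 [ 0.4342 -1.3107  2.2429]
45.0 0.001 [ 1.0018 -1.7734  2.2803]
down True
dz 0.00042694247689472817 [ 2.1196 -3.6271 15.0109] 12.625 0.006801705329007769
False
[ 1.3238 -6.2758 10.945 ]
```

View pics/s2.png

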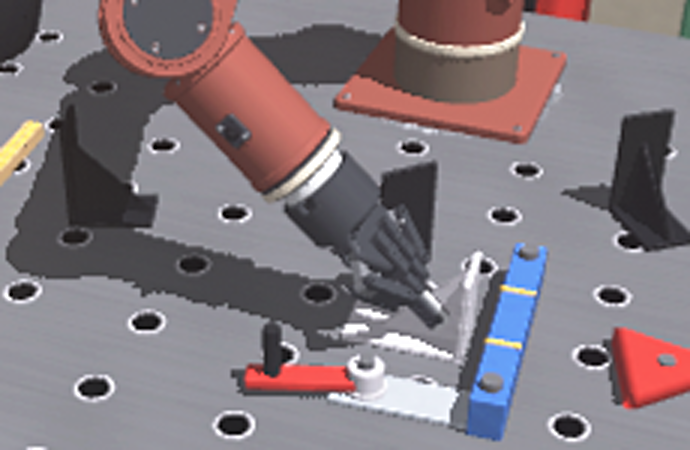

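The bracket lies on its long leg, short leg upright, about 2 cm from the fence and roughly between the yellow marks at (518,290) and (503,343). I'll push it home, release and check.

Run:
```python
from h import *
np.set_printoptions(precision=4,suppress=True)
D=np.radians; s=monitor.read_state(); n=np.array([-np.sin(YF),np.cos(YF),0])
p0=np.array(s["tool_pos"]); 
print("fence",arm.servo_line(p0+n*.026,speed=.02,until_force=12)); s=monitor.read_state()
print("moved",(np.array(s["tool_pos"])-p0)@n,force())
arm.dwell(.3); effector.move_gripper(.04)
p=np.array(s["tool_pos"]); arm.servo_line(p-.13*R.from_quat(s["tool_rot"]).as_matrix()[:,2],speed=.12)
arm.movep((.50,.08,.33),Q(0)); arm.dwell(.2)
im=eyes.read_camera("wrist"); np.savez("im_w2",**im); save(im,"w2.png")
g=np.mgrid[0:640,0:480].reshape(2,-1).T; W=world(im,g); px=im["pixels"][g[:,1],g[:,0]].astype(int)
ok=(abs(W[:,0]-.5)<.05)&(W[:,1]>.03)&(W[:,1]<.2)&(px.max(1)-px.min(1)<30)
for nme,lo,hi in(("top",.079,.09),("flat",.003,.010)):
    P=W[ok&(W[:,2]>lo)&(W[:,2]<hi)&(px.min(1)>130)]; print(nme,len(P),P.mean(0),cv2.minAreaRect(P[:,:2].astype(np.float32)*1000))
print(monitor.read_state()["clock"])
for m in finder.mark_of("wrist","clamp_handle")[:1]: print(m, world(im,m["position"],.045))
```

```text
fence True
moved 0.020589659962475696 [-0.2719 -1.4183  3.3466]
top 378 [0.495  0.1681 0.0837] ((494.6968994140625, 166.66864013671875), (55.18966293334961, 9.306360244750977), 5.049749374389648)
flat 2350 [0.5024 0.0981 0.0059] ((501.82208251953125, 95.36261749267578), (66.32286071777344, 139.06419372558594), 11.30253791809082)
19.9667
{'position': [409.0, 246.5], 'confidence': 0.85} [[0.6158 0.0116 0.045 ]]
```

View pics/w2.png

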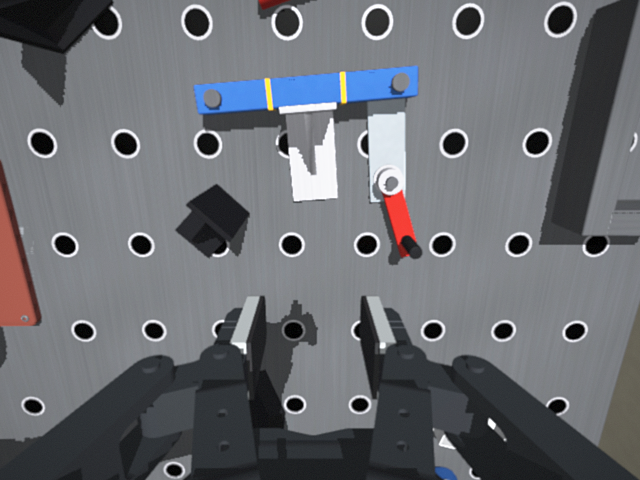

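The bracket is flush against the fence between the marks, with its upright leg at (308,107) and marks at (268,93) and (343,87). The open clamp's handle is at (410,247). Next I'll cage the handle and swing the clamp shut.

Run:
```python
from h import *
np.set_printoptions(precision=4,suppress=True)
y=np.array([-np.cos(YF),-np.sin(YF)]); n=np.array([-np.sin(YF),np.cos(YF)])
P=F0-.092*n-.092*y; h=np.array([.6163,.0122])-P
th0=np.arctan2(h[1],h[0])+2*np.pi; th1=np.pi+YF; print(P,np.linalg.norm(h),th0-th1)
def pose(th,z,lag=0):
    return np.array([*(P+.08*np.array([np.cos(th),np.sin(th)])),z]),Q(0,th+np.pi/2-2*np.pi)
ths=np.append(np.arange(th0,th1,-.15),th1)
print([arm.inverse_kinematics(*pose(t,.04)) is not None for t in ths], arm.inverse_kinematics(*pose(th1,.04)))
effector.move_gripper(.05)
p,q=pose(th0,.12); arm.movep(p,q)
print("down hit",arm.servo_line(pose(th0,.04)[0],speed=.08,until_force=5))
effector.move_gripper(.026); f0=force()
for t in ths[1:-1]:
    p,q=pose(t,.04); arm.servo_line(p,speed=.05,frame=q)
    print(round(t-th1,2),force()-f0,end=" ")
for e in(0,-.06,-.1):
    p,q=pose(th1+e,.04)
    hit=arm.servo_line(p,speed=.02,frame=q,until_force=8); print(e,hit,force()-f0)
    if hit: break
print(monitor.read_state()["clock"],monitor.read_state()["width"])
```

```text
[0.592  0.0877] 0.07932230377409073 1.8062657324297295
[True, True, True, True, True, True, True, True, True, True, True, True, True, True] [-0.3527  0.2593  0.1225  1.992  -0.0402  0.8926 -1.7034]
down hit False
1.66 [2.0644 0.5433 0.3104] 1.51 [ 0.8364  0.8013 -0.2838] 1.36 [0.9462 0.3348 1.3575] 1.21 [0.7989 0.0348 0.3964] 1.06 [1.0971 0.2912 0.856 ] 0.91 [0.4564 0.2555 0.4153] 0.76 [1.2275 0.1315 0.859 ] 0.61 [1.1539 0.5052 0.5193] 0.46 [0.9109 0.0066 0.0407] 0.31 [-0.1193  1.1571  0.6184] 0.16 [ 1.17   -0.3199  0.201 ] 0.01 [0.6902 0.6902 0.6428] 0 False [1.3534 0.2627 0.1669]
-0.06 False [ 1.7493 -0.0331 -1.0202]
-0.1 True [ 0.6439 -2.3544  2.0114]
28.3167 0.02591009098202531
```

Run:
```python
from h import *
np.set_printoptions(precision=4,suppress=True)
s=monitor.read_state(); p=np.array(s["tool_pos"]); n=np.array([-np.sin(YF),np.cos(YF),0])
arm.servo_line(p-n*.004,speed=.02)
p=np.array(monitor.read_state()["tool_pos"]); arm.servo_line(p+[0,0,.12],speed=.1)
arm.movep((.50,.08,.33),Q(0)); arm.dwell(.2)
im=eyes.read_camera("wrist"); save(im,"w3.png",(180,50,260,190),3)
m=finder.mark_of("wrist","clamp_handle")[0]; h=world(im,m["position"],.045)[0]; print(h)
P=np.array([.592,.0877]); d=P-h[:2]; print("angle",np.arctan2(d[1],d[0])-YF)
g=np.mgrid[0:640,0:480].reshape(2,-1).T; W=world(im,g); px=im["pixels"][g[:,1],g[:,0]].astype(int)
A=W[(px[:,0]>150)&(px[:,1]<70)&(W[:,2]>.015)&(W[:,2]<.026)&(abs(W[:,0]-.54)<.07)]; print("arm",len(A),A.mean(0),cv2.minAreaRect(A[:,:2].astype(np.float32)*1000))
T=W[(abs(W[:,0]-.5)<.05)&(W[:,1]>.14)&(W[:,2]>.079)&(W[:,2]<.09)]; print("top",len(T),cv2.minAreaRect(T[:,:2].astype(np.float32)*1000))
print(monitor.read_state()["clock"],force())
```

```text
[0.5115 0.0798 0.045 ]
angle 0.021535593184002735
arm 1158 [0.5387 0.0844 0.0198] ((536.0291137695312, 83.1495590209961), (89.2446060180664, 23.756872177124023), 4.539076805114746)
top 375 ((494.5506286621094, 166.833740234375), (55.153038024902344, 8.344088554382324), 3.849367380142212)
31.7 [-0.0639  0.3647 -0.7711]
```

View pics/w3.png

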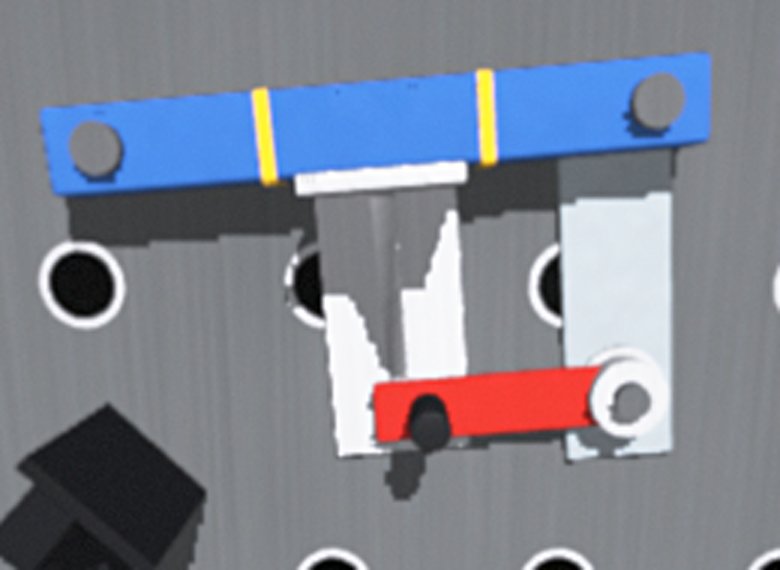

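The clamp is closed over the flat leg (arm at 4.54° in the world frame against the fence's 4.38°) and the bracket is flush and centred, so I'm handing in.

```bash
python3 -c "
from h import *
print(workorder.close_job())"
```

```text
the job is handed in; nothing more can be done
None
```

I handed the job in at about 32 s: the bracket lies on its long leg, flush to the fence and centred between the marks to within about 2 mm, with the clamp closed over it, the robot clear and no bystanders touched; the hand-in call returned no verdict.

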